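# Snap the retaining clip onto the condiment carousel

## Robot

A 6-joint arm with a two-finger parallel gripper is mounted at the origin on the work surface. World frame = base frame: x ahead of the robot, y to its left, z up, the work surface at z = 0. Lengths are in m, angles in rad, forces in N, time in s.
With the tool pointing down it reaches from about 0.3 to 0.85 m from the base axis. Payload 5.4 kg.
Tool frame: the origin (TCP) lies midway between the tips of the shut fingers; the grasp point (between the pads) lies 19 mm behind it; x points along the fingers, y is the direction in which the jaws open and shut, and the axes are right-handed (so a half turn about x gives the same grasp; the last joint's range is limited). The gripper opens to 85 mm and grips with 20 to 120 N. Pads are 22 mm wide; open, the fingers measure 114 mm over their backs; the gripper's body (76 mm by 85 mm) begins 54 mm behind the grasp point. The pads swing forward as they close: fully open they stand 13 mm farther back than shut.
Start: joints at [1.121, 0.158, 1.597, -0, 1.386, -0.21], TCP at [0.137, 0.559, 0.231] pointing down, gripper open.
Joint ranges: [-2.91, 2.91], [-0.94, 2.29], [0.18, 2.7], [-1.29, 4.43], [0.17, 2.64], [-3, 3]. Speed limits (rad/s): [2.57, 2.57, 3.14, 3.14, 3.14, 3.14].

## Interface

Orientations are given as a unit quaternion [w, x, y, z].
In Python, from plant import state, grab_frame, job_done gives the robot as it stands.
- The arm moves only by the tool jog_arm, never from a script. Its arguments are lists of equal length, an entry for each row: "dr": the turn, a rotation vector about the world's x, y, z in rad, a list of three; "dp": the shift along the world's x, y, z in cm, a list of three; "jaw": the finger opening in cm, from 0 to 8.54. A call has 1 to 12 rows; each row shifts and turns the commanded pose from where the row before left it; what a row does not reach is not made up. A row lasts 1/12 s, in which the tool goes at most 41.7 mm and 7.16 degrees, less where a joint would pass 70% of its speed; a pose out of reach is approached as far as the arm can. A call with a gripper value outside its range is refused whole. The fingers move at their own pace and stop on an object; "force" is the grip in N (left out, the last holds). Time passes only in rows, so rows that do not move let the fingers close. It gives the time, the measured TCP pose, the force and the opening at its end, in the units of the state.
- state(): the state, without advancing time (a new reading comes with each control period).
- grab_frame(name): name is "scene" or "top" or "wrist"; returns a dict with "frame" (420x560x3 uint8, red, green, blue), "range_z" (420x560 float32, m along the optical axis (not along the pixel's ray), 0 where there is no reading), "intrinsics" (3x3 intrinsics, pixels), "R" (3x3) and "t" (3): a world point X has camera coordinates R X + t. Camera axes: x right, y down, z forward; pixel columns grow to the right and rows downward; lengths in m; the calibration is good to about 2 mm. A picture is of the moment at which its call begins.
- job_done(): hands the job in, once; it reports no verdict.
The state is a dict: "time_s": time; "q": joint angles; "joint_vel": joint speeds; "effort": joint torques, N m; "tool_pos": TCP position; "ee_rot": TCP orientation; "contact_force": force on the tool from outside, world axes, zero at the start; "wrist_torque": the same for the moment, N m; "grip_width": finger opening in m.
Only numpy, scipy, OpenCV 4.12 (cv2) and the standard library are available. Lean on these libraries where they do the work, as an engineer would, in place of code of your own. Each camera call takes 0.05 s, during which the arm holds its last target. There are 200 camera calls.

## Task

Pick up the orange spring clip by its black grip block and push it sideways, level, into the groove under the red spindle head of the condiment carousel until it snaps fully home round the neck, then let go and leave it there. The groove's height has to be found by feel; never bear on the carousel with more than 18 N, and leave the jars and the cup where they stand.

Things in the scene. Friction and masses are not known exactly. Their poses are not given: they have to be found in the camera images.
- carousel: Round condiment carousel, fixed to the table; it does not turn. Origin: on its vertical spindle axis, at table height; z up. Wooden tray of radius 115 mm, top at 22 mm. Jars stand on its +x and +-y sides; its -x side is free and faces the robot within about 30 degrees: push the clip on from there, along the carousel's +x. Loads over 18 N damage it.
- free_side (a point): Point on the tray's top, 100 mm out from the spindle axis on the jar-free -x side.
- spindle_mid (a point): Point on the spindle axis, always 70 mm above the table, NOT at the groove. Spindle from below: aluminium shoulder disc (radius 40, 8 mm thick, flat top), groove with brass neck (radius 10, greased, 10 mm high), red head (radius 16, 10 mm thick). It is screwed in by hand: the shoulder's top lies anywhere from 56 to 86 mm above the table (not reported; rigid under load). Feel for it.
- clip: Loose orange spring clip, flat, 6 mm thick, 98 mm long, 70 to 100 g, lying flat, block up. Origin: centre of its opening, at the underside; x points out of the open mouth (push direction), z up. Behind the opening a plate 36 mm wide from x = -11.5 to -63 mm. When home, the origin is within 2.5 mm of the spindle axis and the opening's back is 1.5 mm from the neck; pushing further only loads the neck.
- clip_block (a point): Centre of the clip's black upright grip block: 16 x 16 mm in plan, centred at x = -52 mm, y = 0 of the clip, from 6 to 44 mm above its underside. Grip it on its two sides (closing along the clip's y), where there is free room.
- jaw_left_tip (a point): Flared tip of the left (+y) sprung jaw, 30 mm ahead of the clip's origin, 23.5 mm to the left; the right one mirrors it. Two round bumps (10.5 mm ahead of the origin, 14 mm apart) must spread over the 20 mm neck: they touch when the origin is 19.5 mm short of the axis, pass at 10 mm short, then snap. Spreading takes a push of about 3 to 7 N. Lowered over the shoulder just ahead of the head, the tips can feel its height.
- jar_garlic: Lidded clear condiment jar (pale garlic), radius 31 mm, 69 mm tall, standing on the carousel's tray. Origin: centre of its underside. Leave it alone.
- jar_sauce: Lidded clear condiment jar (red sauce), radius 31 mm, 69 mm tall, standing on the carousel's tray. Origin: centre of its underside. Leave it alone.
- jar_flakes: Lidded clear condiment jar (brown chilli flakes), radius 31 mm, 69 mm tall, standing on the carousel's tray. Origin: centre of its underside. Leave it alone.
- cup: White ceramic cup, radius 36 mm, 70 mm tall, on the table. Origin: centre of its underside. Leave it alone.
Not all that is in view belongs to the job. What is meant by the clip is not blue, and is the smaller of those in its own colour.

How it is judged:
By the outcome, as a careful person would: the job done as asked, in the order asked, and still so for the second after the job is handed in, with the robot touching nothing.
It also fails if it takes over 64 s, if anything falls off the work surface, if the arm or the gripper's body presses on something with over 40 N, if the wrist force passes 120 N, or if a joint passes its speed limit or range.

## Working session

There is one attempt and no reset: what is moved stays moved. The work goes in short steps, Python scripts to look and compute and a tool call to move; the robot and the scene stay as the last step left them, time stands still between calls to the robot, and variables do not carry over. Pictures are saved under pics/ and viewed, about 8 in all and at most 12, crops included, and the job is handed in when it is done.

Besides the shell and the picture viewer there is one more tool, called after ">>>" as a command line: name --argument value ..., lists and objects as JSON in quotes. jog_arm: Moves the arm, as the interface text tells. Its arguments: {"type":"object","properties":{"dr":{"type":"array","items":{"type":"array","items":{"type":"number"}}},"dp":{"type":"array","items":{"type":"array","items":{"type":"number"}}},"jaw":{"type":"array","items":{"type":"number"}},"force":{"type":"number"}},"required":["dr","dp","jaw"]}

```bash
mkdir -p pics; ls; python3 - <<'E'
from plant import state, grab_frame
import cv2,numpy as np
s=state();print(s)
for n in("scene","top"):
    f=grab_frame(n);np.savez(f"/tmp/{n}.npz",**f)
    cv2.imwrite(f"pics/{n}0.png",f["frame"][:,:,::-1]);print(n,f["intrinsics"],f["R"],f["t"])
E
```

```text
pics
{'time_s': 0.0, 'q': array([ 1.12091265e+00,  1.59072539e-01,  1.59823858e+00,  6.50632370e-06,
        1.38618827e+00, -2.10081108e-01]), 'joint_vel': array([-3.65483678e-05,  4.71885930e-05, -2.01371469e-03, -9.68369820e-04,
       -9.68350105e-04,  4.46946145e-04]), 'effort': array([ 1.60211539e-04, -3.95997727e+01, -3.31436026e+01, -6.77873254e-05,
        8.43581365e-03,  1.00907741e-05]), 'tool_pos': array([0.13631018, 0.55799228, 0.23030052]), 'ee_rot': array([ 0.70180913,  0.08394336,  0.70225028, -0.08521742]), 'contact_force': array([-0.23580467,  0.72140024, -0.15331246]), 'wrist_torque': array([ 0.01411446, -0.01920328,  0.00683939]), 'grip_width': 0.0854152729311421}
scene [[399.94073853   0.         283.15915577]
 [  0.         399.94073853 212.49978453]
 [  0.           0.           1.        ]] [[ 0.53620661  0.84398545 -0.01307807]
 [ 0.58542263 -0.38300714 -0.71455292]
 [-0.60808126  0.3754918  -0.69945914]] [-0.27409367 -0.24537926  1.27985881]
top [[440.14642338   0.         277.85387305]
 [  0.         440.14642338 208.04806198]
 [  0.           0.           1.        ]] [[ 0.02209509 -0.99972275  0.00813821]
 [-0.99672008 -0.02266115 -0.07768881]
 [ 0.07785169 -0.00639497 -0.99694444]] [-0.04021171  0.54187495  1.15208335]
```

View pics/top0.png

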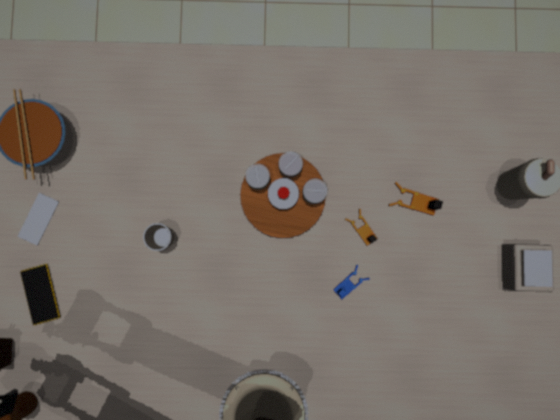

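View pics/scene0.png

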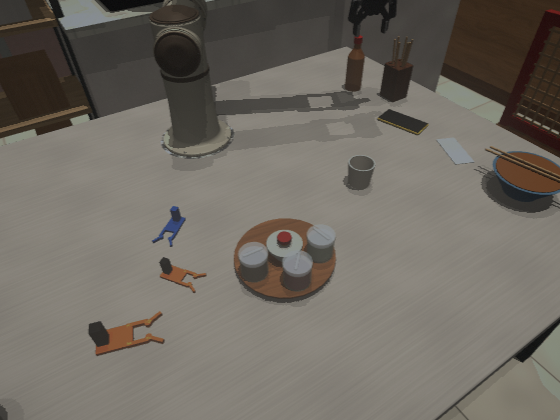

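Top view: the small orange clip is at (363,231). The things it could be confused with are the larger orange one at (417,201) and the blue one at (348,285). I choose the small orange one. The carousel's red head is at (283,193), and its jars are at (258,176), (290,163) and (315,191), so the free side is toward the lower left. The scene view agrees, with the small clip at (180,275) and the red head at (285,239).

```bash
cat > h.py <<'E'
import numpy as np,cv2
def ray(f,u,v):
    K,R,t=f["intrinsics"],f["R"],f["t"]
    return -R.T@t, R.T@np.linalg.inv(K)@np.array([u,v,1.])
def onplane(f,u,v,z):
    c,d=ray(f,u,v); return c+d*(z-c[2])/d[2]
def proj(f,X):
    p=f["R"]@np.asarray(X)+f["t"]; p=f["intrinsics"]@p; return p[:2]/p[2]
def cross(f1,p1,f2,p2):
    c1,d1=ray(f1,*p1);c2,d2=ray(f2,*p2)
    s=np.linalg.lstsq(np.c_[d1,-d2],c2-c1,rcond=None)[0]
    a,b=c1+s[0]*d1,c2+s[1]*d2; return (a+b)/2,np.linalg.norm(a-b)
def blobs(m,amin=15):
    n,l,s,c=cv2.connectedComponentsWithStats(m.astype(np.uint8)); return [(c[i],s[i],l==i) for i in range(1,n) if s[i,4]>=amin]
def hsv(f): return cv2.cvtColor(f["frame"],cv2.COLOR_RGB2HSV)
def mask(f,h0,h1,s0,v0):
    h=hsv(f); return (h[...,0]>=h0)&(h[...,0]<=h1)&(h[...,1]>=s0)&(h[...,2]>=v0)
E
python3 - <<'E'
from h import *
T=dict(np.load("/tmp/top.npz"));S=dict(np.load("/tmp/scene.npz"))
for n,f in(("T",T),("S",S)):
    for c,s,m in blobs(mask(f,0,20,150,60)): print(n,c.round(1),s,hsv(f)[m].mean(0).round())
    h=hsv(f)
    print(h[193 if n=="T" else 239,283 if n=="T" else 285], h[231,363] if n=="T" else h[275,185])
print("range-based", [onplane(T,u,v,z).round(4) for u,v,z in((283,193,.09),(258,176,.09),(290,163,.09),(315,191,.09),(363,231,0),(283,195,.022))])
print(cross(T,(283,193),S,(285,239)))
g=T["frame"][200:255,335:390];S2=S["frame"][215:300,150:330]
cv2.imwrite("pics/crop.png",np.hstack([cv2.resize(g,(390,390),interpolation=0),cv2.resize(S2,(410,390))])[:,:,::-1])
E
```

```text
T [ 41.5 130.3] [  23  103   38   60 1594] [ 13. 189.  98.]
T [ 23.1 134.8] [ 17 105  13  58 245] [ 13. 179.  88.]
T [ 10.4 135.6] [  0 108  22  54 782] [ 13. 190.  97.]
T [272.2 166. ] [259 154  24  28 283] [ 13. 170. 109.]
T [281.2 209.2] [ 241  160   83   77 2672] [ 13. 172. 107.]
T [283.1 192.7] [278 188  11  11  91] [  1. 208. 128.]
T [418.3 202.1] [390 189  47  26 404] [ 16. 195. 124.]
T [364.7 231.9] [355 217  19  28 182] [ 17. 183. 125.]
[  1 220 132] [ 18 186 130]
S [553.1  11.1] [545   9  15   6  46] [  2. 180.  94.]
S [542.6 163. ] [522 154  38  21 267] [ 12. 154.  98.]
S [539.  182.2] [518 169  42  23 516] [ 12. 153.  98.]
S [286.3 235. ] [282 232   9   7  24] [  2. 150. 118.]
S [282.  238.3] [278 234  10   8  31] [  2. 151. 119.]
S [174.7 274.6] [161 267  25  17 167] [ 11. 151. 136.]
S [119.6 337.8] [ 96 320  51  34 609] [ 12. 153. 133.]
S [151.4 336.2] [148 334   8   6  17] [ 12. 151. 135.]
[  2 150 119] [11 61 80]
range-based [array([ 0.5755, -0.0397,  0.09  ]), array([0.6172, 0.0242, 0.09  ]), array([ 0.6523, -0.0558,  0.09  ]), array([ 0.5825, -0.1202,  0.09  ]), array([ 0.4872, -0.26  ,  0.    ]), array([ 0.5778, -0.041 ,  0.022 ])]
(array([ 0.57843362, -0.03872516,  0.07098433]), np.float64(0.0030526871684905714))
```

View pics/crop.png

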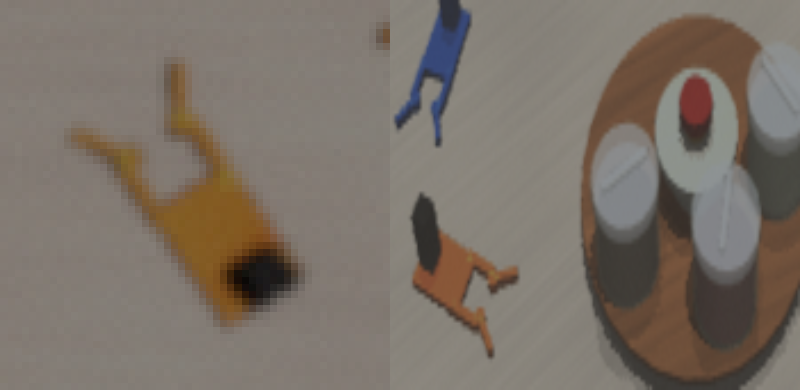

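The crop confirms the choice: the small orange clip has its black block at the rear (about (369,238) in the top image) and its mouth pointing up-left. Next I measure the clip pose, the carousel axes and a depth-based height prior.

```bash
python3 - <<'E'
from h import *
from plant import state
from scipy.spatial.transform import Rotation as Ro
T=dict(np.load("/tmp/top.npz"));S=dict(np.load("/tmp/scene.npz"))
q=state()["ee_rot"];M=Ro.from_quat(np.r_[q[1:],q[0]]).as_matrix();print("tool",M.round(3))
m=[b for b in blobs(mask(T,8,22,110,70)) if 340<b[0][0]<390 and 205<b[0][1]<260]
for c,s,mm in m:
    v,u=np.nonzero(mm);P=np.array([onplane(T,a,b,.006)[:2] for a,b in zip(u,v)])
    mu=P.mean(0);w,V=np.linalg.eigh(np.cov((P-mu).T));d=V[:,1]; 
    print(c,s,mu,np.degrees(np.arctan2(*d[::-1])),(P-mu)@d@np.ones(1) if 0 else [((P-mu)@d).min(),((P-mu)@d).max(),((P-mu)@V[:,0]).min(),((P-mu)@V[:,0]).max()])
h=hsv(T);k=(h[...,2]<60)
for c,s,mm in blobs(k,8):
    if 340<c[0]<390 and 205<c[1]<260: print("blk",c,s,[onplane(T,*c,z).round(4) for z in(.006,.044,.03)])
# jar lids, red head via top; depth cloud
def cloud(f):
    z=f["range_z"];v,u=np.nonzero(z>0);K=f["intrinsics"];Z=z[v,u]
    X=np.c_[(u-K[0,2])/K[0,0]*Z,(v-K[1,2])/K[1,1]*Z,Z];return (X-f["t"])@f["R"],u,v
for n,f in(("T",T),("S",S)):
    W,u,v=cloud(f);r=np.hypot(W[:,0]-.577,W[:,1]+.039)
    tr=(abs(W[:,2]-.022)<.006)&(r<.13);c=f["frame"]
    red=mask(f,0,6,140,60)[v,u]|mask(f,174,180,140,60)[v,u]; k=red&(r<.03)
    print(n,"red",k.sum(),np.median(W[k],0) if k.any() else None, np.percentile(W[k,2],[10,50,90]))
    k2=(r>.02)&(r<.034);print("shoulder z",np.percentile(W[k2,2],[10,30,50,70,90]).round(4))
    tab=(abs(W[:,0]-.45)<.03)&(abs(W[:,1]+.05)<.05);print("table z",np.median(W[tab,2]))
    for nm,g in(("a",(.617,.024)),("b",(.652,-.056)),("c",(.5825,-.12))):
        k=(np.hypot(W[:,0]-g[0],W[:,1]-g[1])<.045)&(W[:,2]>.083)&(W[:,2]<.1)&(r>.036);print(nm,k.sum(),W[k].mean(0).round(4),(W[k].max(0)+W[k].min(0)).round(4)/2)
    cl=(np.hypot(W[:,0]-.47,W[:,1]+.27)<.06)&(W[:,2]>.03)&(W[:,2]<.06);print("block top pts",cl.sum(),W[cl].mean(0).round(4))
E
```

```text
tool [[-0.001  0.238  0.971]
 [-0.002  0.971 -0.238]
 [-1.    -0.002 -0.   ]]
[362.97297297 229.36679537] [346 210  30  35 259] [ 0.49146365 -0.25872971] -150.9262525850552 [np.float64(-0.05090388872631153), np.float64(0.04082521430394087), np.float64(-0.027176909280693048), np.float64(0.02032396704585782)]
blk [371.         238.58139535] [367 235   9   8  43] [array([ 0.4671, -0.2805,  0.006 ]), array([ 0.4666, -0.2722,  0.044 ]), array([ 0.4668, -0.2753,  0.03  ])]
T red 96 [ 0.57703868 -0.03993059  0.08115002] [0.07843173 0.08115002 0.08412413]
shoulder z [0.0584 0.0601 0.0612 0.0622 0.0639]
table z 0.0008791935915145249
a 446 [0.6182 0.0281 0.0869] [0.61785 0.02825 0.08995]
b 430 [ 0.652  -0.0555  0.0869] [ 0.6519  -0.05585  0.0891 ]
c 451 [ 0.5835 -0.1192  0.0871] [ 0.58315 -0.1193   0.08855]
block top pts 46 [ 0.4662 -0.275   0.0428]
S red 105 [ 0.57797394 -0.03971251  0.0796404 ] [0.07824266 0.0796404  0.08087122]
shoulder z [0.0212 0.0582 0.0591 0.0598 0.0609]
table z -0.0005853030862392569
a 465 [0.6211 0.0268 0.0853] [0.6203  0.02745 0.08725]
b 556 [ 0.6548 -0.0565  0.0854] [ 0.6534  -0.05595  0.0876 ]
c 523 [ 0.5865 -0.1201  0.0854] [ 0.58485 -0.1193   0.0878 ]
block top pts 81 [ 0.4693 -0.2757  0.0394]
```

>>> jog_arm --dr '[[0, 0, 0], [0, 0, 0], [0, 0, 0], [0, 0, 0], [0, 0, 0], [0, 0, 0], [0, 0, 0], [0, 0, 0], [0, 0, 0], [0, 0, 0], [0, 0, 0], [0, 0, 0]]' --dp '[[2.7, -2.8, 0], [2.7, -2.8, 0], [2.7, -2.8, 0], [2.7, -2.8, 0], [2.7, -2.8, 0], [2.7, -2.8, 0], [2.7, -2.8, 0], [2.7, -2.8, 0], [2.7, -2.8, 0], [2.7, -2.8, 0], [2.7, -2.8, 0], [2.7, -2.8, 0]]' --jaw '[7, 7, 7, 7, 7, 7, 7, 7, 7, 7, 7, 7]' --force 40

```text
time_s: 1.1
tool_pos: [0.4613, 0.2208, 0.231]
ee_rot: [0.702, 0.085, 0.702, -0.085]
contact_force: [0.6, 0.3, -0.2]
grip_width: 0.07
```

>>> jog_arm --dr '[[0, 0, 0.065], [0, 0, 0.065], [0, 0, 0.065], [0, 0, 0.065], [0, 0, 0.065], [0, 0, 0.065], [0, 0, 0.065], [0, 0, 0.065], [0, 0, 0.065], [0, 0, 0.065], [0, 0, 0.065], [0, 0, 0.065]]' --dp '[[0, -4.0, 0], [0, -4.0, 0], [0, -4.0, 0], [0, -4.0, 0], [0, -4.0, 0], [0, -4.0, 0], [0, -4.0, 0], [0, -4.0, 0], [0, -4.0, 0], [0, -4.0, 0], [0, -4.0, 0], [0, -4.0, 0]]' --jaw '[6, 6, 6, 6, 6, 6, 6, 6, 6, 6, 6, 6]'

```text
time_s: 2.1
tool_pos: [0.4599, -0.2593, 0.2309]
ee_rot: [0.681, -0.189, 0.681, 0.19]
contact_force: [0.5, -0.0, 1.3]
grip_width: 0.0599
```

```bash
python3 - <<'E'
from h import *
from plant import state,grab_frame
s=state();print(s["time_s"],s["tool_pos"],s["ee_rot"],s["contact_force"],s["q"])
f=grab_frame("wrist");np.savez("/tmp/w1.npz",**f);cv2.imwrite("pics/w1.png",f["frame"][:,:,::-1])
print(f["R"],-f["R"].T@f["t"])
E
```

```text
2.1 [ 0.45991195 -0.2593157   0.23089019] [ 0.6811251  -0.18943163  0.68127947  0.18984873] [ 0.49321342 -0.02027525  1.27545322] [-7.42570326e-01  3.70759858e-02  1.72825341e+00  1.28740360e-04
  1.37687940e+00 -2.85642251e+00]
[[-5.16939155e-01  8.56021727e-01  8.44162555e-04]
 [ 8.08823247e-01  4.88113270e-01  3.27948764e-01]
 [ 2.80319221e-01  1.70212336e-01 -9.44695134e-01]] [ 0.3889875  -0.30290361  0.37274162]
```

View pics/w1.png

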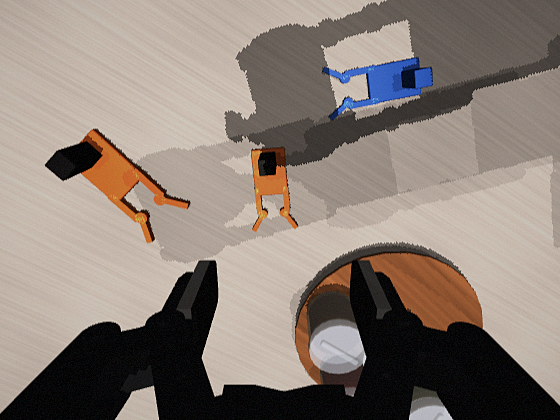

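The wrist view shows the clip at (268,190), mouth downward, with its block at (268,163). Its yaw nearly matches the tool's.

```bash
cat > meas.py <<'E'
from h import *
def clip(f,near,z=0.0045,rad=.09):
    m=mask(f,5,22,110,60);h=hsv(f)
    v,u=np.nonzero(m);P=np.array([onplane(f,a,b,z)[:2] for a,b in zip(u,v)])
    k=np.hypot(*(P-near).T)<rad;P=P[k]
    # initial axis PCA then side edges of plate
    mu=P.mean(0);w,V=np.linalg.eigh(np.cov((P-mu).T));d=V[:,1]
    if d@(mu-near)<0:d=-d
    for _ in range(4):
        n=np.array([-d[1],d[0]]);a=(P-mu)@d;b=(P-mu)@n
        bins=np.arange(a.min()+.022,a.min()+.046,.002) ;c=[];x=[]   # plate, ahead of block
        for s in bins:
            q=b[(a>=s)&(a<s+.002)]
            if len(q)>3:c.append((q.min()+q.max())/2);x.append(s+.001)
        g=np.polyfit(x,c,1);d=d+g[0]*n;d/=np.linalg.norm(d);mu=mu+g[1]*n
    n=np.array([-d[1],d[0]]);a=(P-mu)@d;b=(P-mu)@n
    print("yaw",np.degrees(np.arctan2(d[1],d[0])),"len",np.ptp(a),"plate w",np.ptp(b[(a>a.min()+.02)&(a<a.min()+.045)]),"tips mid",(b[a>a.max()-.008].min()+b[a>a.max()-.008].max())/2)
    o1=mu+(a.min()+.063)*d;o2=mu+(a.max()-.035)*d
    print("origin from back",o1,"front",o2,"block",o1-.052*d,o2-.052*d);return d,o1
E
python3 - <<'E'
from meas import *
W=dict(np.load("/tmp/w1.npz"))
clip(W,np.array([.4667,-.2745]))
h=hsv(W)
for c,s,m in blobs((h[...,2]<45)&(np.indices(h.shape[:2])[0]<200),60): print(c,s,onplane(W,*c,.044),onplane(W,*c,.025))
E
```

```text
yaw 35.54085792600251 len 0.09463832473628667 plate w 0.036503357683048826 tips mid 0.00011890784377483615
origin from back [ 0.50872695 -0.24502817] front [ 0.50599155 -0.24698225] block [ 0.46641449 -0.2752549 ] [ 0.46367909 -0.27720899]
[408.27826087  78.3173913 ] [401  68  21  20 230] [ 0.33151781 -0.2079322   0.044     ] [ 0.32819628 -0.20244322  0.025     ]
[ 72.97220016 159.91818904] [  45  142   57   38 1259] [ 0.55585865 -0.43690399  0.044     ] [ 0.56550316 -0.4446487   0.025     ]
[267.21066667 163.288     ] [258 152  19  24 375] [ 0.4627604  -0.27630335  0.044     ] [ 0.46702419 -0.27476595  0.025     ]
[155.82051282 183.65811966] [134 164  46  36 117] [ 0.53664839 -0.3593283   0.044     ] [ 0.54518262 -0.36258943  0.025     ]
```

>>> jog_arm --dr '[[0, 0, 0.03], [0, 0, 0.025], [0, 0, 0], [0, 0, 0], [0, 0, 0], [0, 0, 0], [0, 0, 0], [0, 0, 0], [0, 0, 0]]' --dp '[[0.28, -0.82, 0], [0.28, -0.82, 0], [0, 0, -3.5], [0, 0, -3.5], [0, 0, -3.5], [0, 0, -3.5], [0, 0, -3], [0, 0, -2], [0, 0, 0]]' --jaw '[5, 5, 5, 5, 5, 5, 5, 5, 5]'

```text
time_s: 2.9
tool_pos: [0.4627, -0.2706, 0.0359]
ee_rot: [0.674, -0.204, 0.678, 0.211]
contact_force: [-0.6, 1.2, -0.7]
grip_width: 0.0502
```

```bash
python3 - <<'E'
from h import *
from plant import state,grab_frame
s=state();print(s["time_s"],s["tool_pos"],s["ee_rot"],s["contact_force"],s["q"])
f=grab_frame("wrist");np.savez("/tmp/w2.npz",**f);cv2.imwrite("pics/w2.png",f["frame"][:,:,::-1])
for z in(.0,.01): print(proj(f,[.4655,-.2757,.044]),proj(f,s["tool_pos"]))
from meas import clip
clip(f,np.array([.4655,-.2757]))
E
```

```text
2.9 [ 0.46265234 -0.27061413  0.03591756] [ 0.67415287 -0.20393307  0.67793231  0.21056353] [-0.595318    1.19120535 -0.6660721 ] [-7.54868744e-01  3.09453773e-01  1.84065003e+00  4.92555545e-06
  1.00228215e+00 -2.92059805e+00]
[271.8468911  278.19459487] [284.82550379 269.63896094]
[271.8468911  278.19459487] [284.82550379 269.63896094]
yaw 35.4099487777352 len 0.09602720374852527 plate w 0.0363987276267468 tips mid 0.00024362584236697557
origin from back [ 0.5079419  -0.24556753] front [ 0.50633402 -0.24671061] block [ 0.46556049 -0.27569751] [ 0.46395261 -0.27684059]
```

View pics/w2.png

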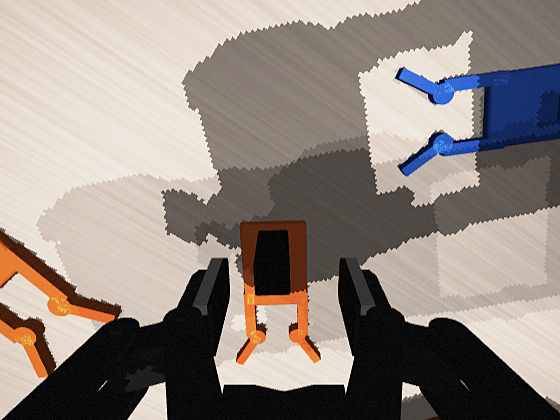

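The wrist view shows the block at (272,262) between the open fingers (cols 228 and 340), with free room on both sides. The arm is still settling, so I lower slowly and then close.

>>> jog_arm --dr '[[0, 0, 0], [0, 0, 0], [0, 0, 0], [0, 0, 0], [0, 0, 0]]' --dp '[[0, 0, -0.5], [0, 0, -0.5], [0, 0, -0.5], [0, 0, -0.4], [0, 0, 0]]' --jaw '[5, 5, 5, 5, 5]'

```text
time_s: 3.37
tool_pos: [0.466, -0.2737, 0.022]
ee_rot: [0.676, -0.207, 0.676, 0.207]
contact_force: [0.6, 0.5, 0.8]
grip_width: 0.05
```

```bash
python3 - <<'E'
from plant import state
from scipy.spatial.transform import Rotation as Ro
import numpy as np
s=state();q=s["ee_rot"];print(s["tool_pos"],Ro.from_quat(np.r_[q[1:],q[0]]).as_matrix().round(4),s["contact_force"],s["q"])
E
```

```text
[ 0.46599636 -0.27369974  0.02196827] [[-4.000e-04 -5.607e-01  8.280e-01]
 [ 3.000e-04  8.280e-01  5.607e-01]
 [-1.000e+00  5.000e-04 -1.000e-04]] [0.60888051 0.54125071 0.84016042] [-7.54777762e-01  3.36897853e-01  1.83937263e+00 -1.12126716e-05
  9.65815949e-01 -2.92077845e+00]
```

>>> jog_arm --dr '[[0, 0, 0], [0, 0, 0], [0, 0, 0], [0, 0, 0], [0, 0, 0], [0, 0, 0], [0, 0, 0], [0, 0, 0], [0, 0, 0], [0, 0, 0]]' --dp '[[-0.03, -0.2, -0.5], [0, 0, -0.5], [0, 0, -0.1], [0, 0, 0], [0, 0, 0], [0, 0, 0], [0, 0, 0], [0, 0, 0], [0, 0, 0], [0, 0, 0]]' --jaw '[5, 5, 4, 3, 2, 1, 1, 1, 1, 1]' --force 90

```text
time_s: 4.2
tool_pos: [0.4661, -0.276, 0.0115]
ee_rot: [0.676, -0.208, 0.676, 0.207]
contact_force: [-0.2, 0.9, 0.9]
grip_width: 0.0146
```

```bash
python3 - <<'E'
from plant import state,grab_frame
from meas import *
from scipy.spatial.transform import Rotation as Ro
s=state();q=s["ee_rot"];print(s["time_s"],s["tool_pos"],Ro.from_quat(np.r_[q[1:],q[0]]).as_matrix().round(4),s["contact_force"],s["wrist_torque"],s["q"],s["grip_width"])
f=grab_frame("wrist");np.savez("/tmp/w3.npz",**f)
clip(f,np.array([.4655,-.2757]))
E
```

```text
4.2 [ 0.46608333 -0.27603889  0.01154891] [[ 4.000e-04 -5.607e-01  8.280e-01]
 [-4.000e-04  8.280e-01  5.607e-01]
 [-1.000e+00 -5.000e-04  2.000e-04]] [-0.20126036  0.89721927  0.85795259] [ 0.0073456   0.04642805 -0.09408234] [-7.57913227e-01  3.57686810e-01  1.83798700e+00  3.95174841e-05
  9.45354356e-01 -2.92395841e+00] 0.01455221463580849Traceback (most recent call last):
  File "<stdin>", line 6, in <module>
  File "meas.py", line 15, in clip
    g=np.polyfit(x,c,1);d=d+g[0]*n;d/=np.linalg.norm(d);mu=mu+g[1]*n
    raise TypeError("expected non-empty vector for x")
TypeError: expected non-empty vector for x
```

>>> jog_arm --dr '[[0, 0, 0], [0, 0, 0], [0, 0, 0], [0, 0, 0], [0, 0, 0], [0, 0, 0], [0, 0, 0]]' --dp '[[0, 0, 1], [0, 0, 2], [0, 0, 3], [0, 0, 3], [0, 0, 2], [0, 0, 1], [0, 0, 0]]' --jaw '[1, 1, 1, 1, 1, 1, 1]'

```text
time_s: 4.83
tool_pos: [0.4672, -0.2771, 0.1343]
ee_rot: [0.677, -0.209, 0.675, 0.206]
contact_force: [0.4, 0.0, -1.3]
grip_width: 0.0149
```

>>> jog_arm --dr '[[0, 0, -0.068], [0, 0, -0.068], [0, 0, -0.068], [0, 0, -0.068], [0, 0, -0.068], [0, 0, -0.068], [0, 0, -0.068], [0, 0, -0.068], [0, 0, -0.068], [0, 0, -0.068], [0, 0, -0.068], [0, 0, -0.068]]' --dp '[[-0.11, 2.2, 0], [-0.11, 2.2, 0], [-0.11, 2.2, 0], [-0.11, 2.2, 0], [-0.11, 2.2, 0], [-0.11, 2.2, 0], [-0.11, 2.2, 0], [-0.11, 2.2, 0], [-0.11, 2.2, 0], [-0.11, 2.2, 0], [-0.11, 2.2, 0], [-0.11, 2.2, 0]]' --jaw '[1, 1, 1, 1, 1, 1, 1, 1, 1, 1, 1, 1]'

```text
time_s: 5.83
tool_pos: [0.4511, -0.0104, 0.1293]
ee_rot: [0.701, 0.079, 0.704, -0.079]
contact_force: [0.5, 0.9, -1.7]
grip_width: 0.0149
```

>>> jog_arm --dr '[[0, 0, 0], [0, 0, 0], [0, 0, 0]]' --dp '[[0, 0, 0], [0, 0, 0], [0, 0, 0]]' --jaw '[1, 1, 1]'

```text
time_s: 6.08
tool_pos: [0.452, -0.012, 0.1302]
ee_rot: [0.702, 0.078, 0.704, -0.078]
contact_force: [1.6, -0.3, -1.0]
grip_width: 0.015
```

```bash
python3 - <<'E'
from plant import state,grab_frame
from h import *
from scipy.spatial.transform import Rotation as Ro
s=state();q=s["ee_rot"];print(s["time_s"],s["tool_pos"],Ro.from_quat(np.r_[q[1:],q[0]]).as_matrix().round(4),s["contact_force"],s["wrist_torque"],s["q"],s["grip_width"])
F={n:grab_frame(n) for n in("wrist","top","scene")}
for n in F: np.savez(f"/tmp/{n}4.npz",**F[n])
for n in F: cv2.imwrite(f"pics/{n}4.png",F[n]["frame"][:,:,::-1])
w=F["wrist"]["frame"];t=F["top"]["frame"][150:240,230:350];c=F["scene"]["frame"][160:290,170:340]
o=np.zeros((590,790,3),np.uint8);o[:300,:400]=cv2.resize(w,(400,300));o[:300,400:790]=cv2.resize(t,(390,300));o[300:590,:380]=cv2.resize(c,(380,290))
cv2.imwrite("pics/m4.png",o[:,:,::-1])
E
```

```text
6.0833 [ 0.45199009 -0.01199474  0.13022222] [[-1.900e-03  2.180e-01  9.759e-01]
 [ 2.000e-04  9.759e-01 -2.180e-01]
 [-1.000e+00 -2.000e-04 -1.900e-03]] [ 1.59695767 -0.31801145 -1.00080194] [0.01266441 0.0882047  0.02192213] [-2.94673896e-01 -5.76199321e-02  2.03138802e+00 -3.81412989e-04
  1.16969668e+00 -1.64554530e+00] 0.015031375336518039
```

View pics/m4.png

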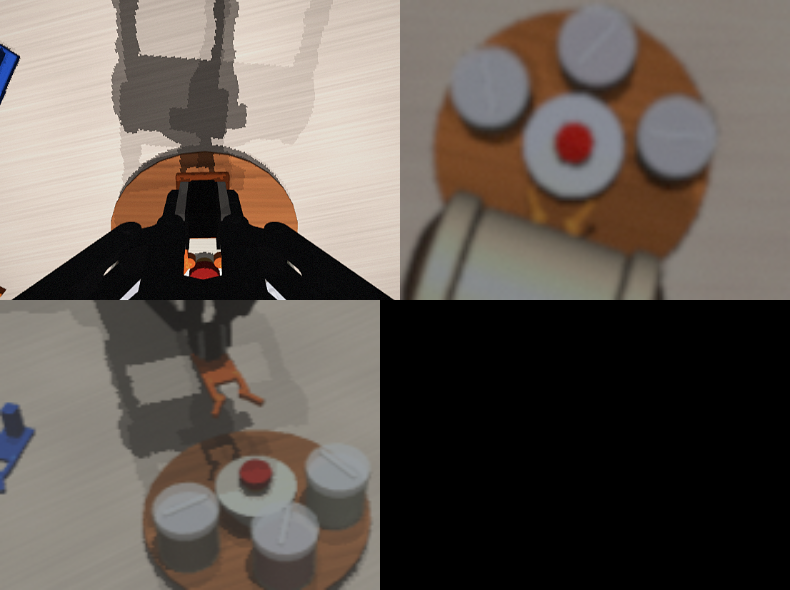

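The clip is held level and faces the carousel. In the mosaic, the wrist panel has the plate's back edge at about (203,177) and the red head at about (204,272). In the top panel the jaw tips are at (535,210) and (585,215), ahead of the head at (575,143). Next I measure the lateral and along-axis offsets.

```bash
python3 - <<'E'
from h import *
W=dict(np.load("/tmp/wrist4.npz"));T=dict(np.load("/tmp/top4.npz"));S=dict(np.load("/tmp/scene4.npz"))
tcp=np.array([.45199,-.01199]);d=np.array([.9759,-.2180]);n=np.array([.218,.9759])
def loc(P): P=np.atleast_2d(P)[:,:2]-tcp;return np.c_[P@d,P@n]*1000
def cloud(f,m):
    z=f["range_z"];v,u=np.nonzero(m&(z>0));K=f["intrinsics"];Z=z[v,u]
    return (np.c_[(u-K[0,2])/K[0,0]*Z,(v-K[1,2])/K[1,1]*Z,Z]-f["t"])@f["R"],u,v
for nm,f in(("W",W),("T",T),("S",S)):
    P,u,v=cloud(f,mask(f,5,22,110,50));L=loc(P);k=(P[:,2]>.108)&(P[:,2]<.14)&(abs(L[:,1])<40)&(L[:,0]>-40)&(L[:,0]<110)
    L,Z,u,v=L[k],P[k,2]*1000,u[k],v[k]
    print(nm,k.sum(),"x",L[:,0].min(),L[:,0].max(),"y",L[:,1].min(),L[:,1].max())
    for a in range(-20,95,10):
        q=(L[:,0]>=a)&(L[:,0]<a+10)
        if q.sum()>3: print("  x",a,q.sum(),"y",L[q,1].min().round(1),L[q,1].max().round(1),"z",np.median(Z[q]).round(1))
    # rays on plane z=.1247
    Q=loc([onplane(f,a,b,.1247) for a,b in zip(u,v)]);print("  plane x",Q[:,0].min().round(1),Q[:,0].max().round(1),"tip mid y",Q[Q[:,0]>Q[:,0].max()-6,1].min().round(1),Q[Q[:,0]>Q[:,0].max()-6,1].max().round(1))
    r=mask(f,0,4,120,60)|mask(f,175,180,120,60);P,u2,v2=cloud(f,r);k=(P[:,2]>.065)&(P[:,2]<.095)&(np.hypot(P[:,0]-.577,P[:,1]+.04)<.03)
    u2,v2=u2[k],v2[k]
    if k.any(): 
        Q=loc([onplane(f,a,b,.079) for a,b in zip(u2,v2)]);print("  red n",k.sum(),"x",Q[:,0].min(),Q[:,0].max(),"y",Q[:,1].min(),Q[:,1].max(),"c",Q.mean(0),"px",v2.max())
E
```

```text
W 1646 x -10.955253409775125 76.52253412812854 y -17.954930431732727 19.503063504628983
  x -20 96 y -12.9 17.5 z 121.8
  x -10 976 y -18.0 19.5 z 123.5
  x 0 15 y -16.9 18.1 z 123.5
  x 40 18 y -8.5 0.4 z 123.4
  x 50 166 y -13.0 14.4 z 123.0
  x 60 350 y -13.2 14.5 z 123.5
  x 70 25 y -14.0 -10.6 z 123.3
  plane x -12.5 73.9 tip mid y -13.8 -10.4
  red n 432 x 113.4210867902244 127.17101717754895 y -11.88271278597701 17.395565685990153 c [120.98008849   2.0100129 ] px 389
T 60 x 58.020394255530995 82.88671368403048 y -23.201069886348176 24.573321906392046
  x 60 30 y -17.9 16.9 z 124.7
  x 70 22 y -21.4 23.9 z 125.3
  x 80 5 y -23.2 24.6 z 124.5
  plane x 58.1 82.9 tip mid y -23.3 24.5
  red n 102 x 114.855500255053 143.38139637826333 y -13.597744487454102 13.51001801303526 c [1.29119391e+02 4.31146529e-03] px 198
S 263 x -4.753252525746782 87.30510892634246 y -24.566684547612077 24.387859780463202
  x 0 10 y -17.2 13.7 z 123.6
  x 10 36 y -17.4 16.0 z 123.5
  x 20 45 y -17.8 15.9 z 123.7
  x 30 52 y -18.2 17.4 z 123.8
  x 40 36 y -18.0 17.5 z 123.6
  x 50 17 y -17.8 17.4 z 123.8
  x 60 35 y -17.9 18.7 z 123.8
  x 70 21 y -21.5 24.2 z 123.5
  x 80 8 y -24.6 24.4 z 123.2
  plane x -6.3 88.9 tip mid y -24.5 24.6
  red n 115 x 114.22852709801059 143.95150036745864 y -13.532727575573734 14.605979319888116 c [129.29997869   0.60709309] px 242
```

>>> jog_arm --dr '[[0, 0, 0], [0, 0, 0], [0, 0, 0], [0, 0, 0], [0, 0, 0], [0, 0, 0], [0, 0, 0], [0, 0, 0], [0, 0, 0], [0, 0, 0], [0, 0, 0], [0, 0, 0]]' --dp '[[0.78, -0.17, 0], [0.78, -0.17, 0], [0.78, -0.18, 0], [0, 0, -1], [0, 0, -1], [0, 0, -1], [0, 0, -1], [0, 0, -0.6], [0, 0, -0.2], [0, 0, 0], [0, 0, 0], [0, 0, 0]]' --jaw '[1, 1, 1, 1, 1, 1, 1, 1, 1, 1, 1, 1]'

```text
time_s: 7.23
tool_pos: [0.4766, -0.0172, 0.0839]
ee_rot: [0.703, 0.078, 0.702, -0.078]
contact_force: [-0.1, -1.0, -1.6]
grip_width: 0.0145
```

>>> jog_arm --dr '[[0, 0, 0], [0, 0, 0], [0, 0, 0], [0, 0, 0]]' --dp '[[0, 0, -0.1], [0, 0, -0.1], [0, 0, -0.1], [0, 0, 0]]' --jaw '[1, 1, 1, 1]'

```text
time_s: 7.57
tool_pos: [0.476, -0.0171, 0.0802]
ee_rot: [0.703, 0.078, 0.703, -0.078]
contact_force: [0.7, -1.0, -0.9]
grip_width: 0.0146
```

```bash
cat > st.py <<'E'
from plant import state
import numpy as np
from scipy.spatial.transform import Rotation as Ro
s=state();q=s["ee_rot"];M=Ro.from_quat(np.r_[q[1:],q[0]]).as_matrix()
p=s["tool_pos"];d=np.array([.9759,-.218]);n=np.array([.218,.9759]);r=p[:2]-[.45199,-.01199]-129.2e-3*d
F=s["contact_force"]
print("t",round(s["time_s"],2),"tcp",p.round(4),"along/lat mm to axis",(r@d*1e3).round(2),(r@n*1e3).round(2),"toolz",M[:,2].round(4),"F",F.round(2),"F along/lat",(F[:2]@d).round(2),(F[:2]@n).round(2),"tq",s["wrist_torque"].round(3),"w",round(s["grip_width"],4))
E
python3 st.py
```

```text
t 7.57 tcp [ 0.476  -0.0171  0.0802] along/lat mm to axis -104.67 0.27 toolz [ 9.757e-01 -2.190e-01 -2.000e-04] F [ 0.67 -0.97 -0.87] F along/lat 0.87 -0.8 tq [ 0.03  -0.013 -0.002] w 0.0146
```

>>> jog_arm --dr '[[0, 0, 0], [0, 0, 0], [0, 0, 0], [0, 0, 0], [0, 0, 0], [0, 0, 0]]' --dp '[[0, 0, -0.1], [0, 0, -0.1], [0, 0, -0.1], [0, 0, -0.1], [0, 0, 0], [0, 0, 0]]' --jaw '[1, 1, 1, 1, 1, 1]'

```text
time_s: 8.07
tool_pos: [0.476, -0.0171, 0.0762]
ee_rot: [0.703, 0.078, 0.703, -0.078]
contact_force: [-0.2, -0.5, -1.2]
grip_width: 0.0143
```

>>> jog_arm --dr '[[0, 0, 0], [0, 0, 0], [0, 0, 0], [0, 0, 0]]' --dp '[[0, 0, -0.05], [0, 0, -0.05], [0, 0, 0], [0, 0, 0]]' --jaw '[1, 1, 1, 1]'

```text
time_s: 8.4
tool_pos: [0.4761, -0.0171, 0.0753]
ee_rot: [0.703, 0.078, 0.703, -0.078]
contact_force: [-0.5, -0.2, -1.1]
grip_width: 0.0144
```

>>> jog_arm --dr '[[0, 0, 0], [0, 0, 0], [0, 0, 0], [0, 0, 0]]' --dp '[[0, 0, -0.05], [0, 0, -0.05], [0, 0, 0], [0, 0, 0]]' --jaw '[1, 1, 1, 1]'

```text
time_s: 8.73
tool_pos: [0.476, -0.017, 0.0742]
ee_rot: [0.703, 0.078, 0.703, -0.078]
contact_force: [0.3, 0.2, -1.4]
grip_width: 0.0145
```

```bash
python3 st.py
```

```text
t 8.73 tcp [ 0.476  -0.017   0.0742] along/lat mm to axis -104.62 0.31 toolz [ 9.757e-01 -2.190e-01 -1.000e-04] F [ 0.26  0.23 -1.38] F along/lat 0.2 0.28 tq [-0.013 -0.054 -0.004] w 0.0145
```

>>> jog_arm --dr '[[0, 0, 0], [0, 0, 0], [0, 0, 0], [0, 0, 0]]' --dp '[[0, 0, -0.05], [0, 0, -0.05], [0, 0, 0], [0, 0, 0]]' --jaw '[1, 1, 1, 1]'

```text
time_s: 9.07
tool_pos: [0.476, -0.0171, 0.0733]
ee_rot: [0.703, 0.078, 0.703, -0.078]
contact_force: [-0.3, 0.2, -0.6]
grip_width: 0.015
```

>>> jog_arm --dr '[[0, 0, 0], [0, 0, 0], [0, 0, 0], [0, 0, 0]]' --dp '[[0, 0, -0.05], [0, 0, -0.05], [0, 0, 0], [0, 0, 0]]' --jaw '[1, 1, 1, 1]'

```text
time_s: 9.4
tool_pos: [0.4761, -0.0171, 0.0723]
ee_rot: [0.703, 0.078, 0.703, -0.078]
contact_force: [0.2, -0.7, -0.5]
grip_width: 0.0148
```

```bash
python3 st.py
```

```text
t 9.4 tcp [ 0.4761 -0.0171  0.0723] along/lat mm to axis -104.56 0.3 toolz [ 0.9757 -0.219  -0.    ] F [ 0.23 -0.68 -0.52] F along/lat 0.37 -0.61 tq [-0.015  0.05  -0.001] w 0.0148
```

>>> jog_arm --dr '[[0, 0, 0], [0, 0, 0], [0, 0, 0]]' --dp '[[0, 0, -0.05], [0, 0, 0], [0, 0, 0]]' --jaw '[1, 1, 1]'

```text
time_s: 9.65
tool_pos: [0.4762, -0.0171, 0.072]
ee_rot: [0.703, 0.078, 0.703, -0.078]
contact_force: [-1.8, -0.2, 2.0]
grip_width: 0.0146
```

>>> jog_arm --dr '[[0, 0, 0], [0, 0, 0], [0, 0, 0]]' --dp '[[0, 0, -0.05], [0, 0, 0], [0, 0, 0]]' --jaw '[1, 1, 1]'

```text
time_s: 9.9
tool_pos: [0.4763, -0.0171, 0.0717]
ee_rot: [0.703, 0.078, 0.703, -0.078]
contact_force: [-3.6, 1.4, 5.3]
grip_width: 0.0147
```

```bash
python3 st.py
```

```text
t 9.9 tcp [ 0.4763 -0.0171  0.0717] along/lat mm to axis -104.39 0.29 toolz [ 9.757e-01 -2.189e-01  3.000e-04] F [-3.57  1.38  5.26] F along/lat -3.79 0.57 tq [0.056 0.211 0.021] w 0.0147
```

The shoulder was felt at TCP z ≈ 0.0723, which puts its top at about 60.8 mm; the depth prior gave 59–61 mm. I raise 3 mm in command, about 2 mm clear, and advance.

>>> jog_arm --dr '[[0, 0, 0], [0, 0, 0], [0, 0, 0], [0, 0, 0], [0, 0, 0]]' --dp '[[0, 0, 0.1], [0, 0, 0.1], [0, 0, 0.1], [0, 0, 0], [0, 0, 0]]' --jaw '[1, 1, 1, 1, 1]'

```text
time_s: 10.32
tool_pos: [0.476, -0.0171, 0.0742]
ee_rot: [0.703, 0.078, 0.703, -0.078]
contact_force: [-0.6, 0.5, -1.5]
grip_width: 0.0146
```

```bash
python3 st.py
```

```text
t 10.32 tcp [ 0.476  -0.0171  0.0742] along/lat mm to axis -104.64 0.26 toolz [ 9.757e-01 -2.191e-01 -1.000e-04] F [-0.63  0.46 -1.48] F along/lat -0.71 0.31 tq [-0.001  0.029 -0.051] w 0.0146
```

>>> jog_arm --dr '[[0, 0, 0], [0, 0, 0], [0, 0, 0], [0, 0, 0], [0, 0, 0], [0, 0, 0], [0, 0, 0]]' --dp '[[0.39, -0.087, 0], [0.39, -0.087, 0], [0.39, -0.087, 0], [0.39, -0.087, 0], [0.39, -0.087, 0], [0, 0, 0], [0, 0, 0]]' --jaw '[1, 1, 1, 1, 1, 1, 1]'

```text
time_s: 10.9
tool_pos: [0.4958, -0.0215, 0.0743]
ee_rot: [0.703, 0.078, 0.703, -0.078]
contact_force: [0.3, -0.0, -0.2]
grip_width: 0.0146
```

>>> jog_arm --dr '[[0, 0, 0], [0, 0, 0], [0, 0, 0], [0, 0, 0], [0, 0, 0]]' --dp '[[0.098, -0.022, 0], [0.098, -0.022, 0], [0.098, -0.022, 0], [0.098, -0.022, 0], [0, 0, 0]]' --jaw '[1, 1, 1, 1, 1]'

```text
time_s: 11.32
tool_pos: [0.4997, -0.0223, 0.0744]
ee_rot: [0.703, 0.078, 0.703, -0.078]
contact_force: [-0.4, 0.8, -1.8]
grip_width: 0.0147
```

```bash
python3 st.py
```

```text
t 11.32 tcp [ 0.4997 -0.0223  0.0744] along/lat mm to axis -80.37 0.29 toolz [ 9.757e-01 -2.190e-01  3.000e-04] F [-0.36  0.78 -1.81] F along/lat -0.52 0.69 tq [-0.012  0.048 -0.003] w 0.0147
```

>>> jog_arm --dr '[[0, 0, 0], [0, 0, 0], [0, 0, 0], [0, 0, 0], [0, 0, 0]]' --dp '[[0.098, -0.022, 0], [0.098, -0.022, 0], [0.098, -0.022, 0], [0.098, -0.022, 0], [0, 0, 0]]' --jaw '[1, 1, 1, 1, 1]'

```text
time_s: 11.73
tool_pos: [0.5037, -0.0233, 0.0744]
ee_rot: [0.703, 0.078, 0.703, -0.078]
contact_force: [0.3, 0.3, -1.3]
grip_width: 0.0148
```

>>> jog_arm --dr '[[0, 0, 0], [0, 0, 0], [0, 0, 0], [0, 0, 0], [0, 0, 0]]' --dp '[[0.098, -0.022, 0], [0.098, -0.022, 0], [0.098, -0.022, 0], [0, 0, 0], [0, 0, 0]]' --jaw '[1, 1, 1, 1, 1]'

```text
time_s: 12.15
tool_pos: [0.5064, -0.0238, 0.0743]
ee_rot: [0.703, 0.078, 0.703, -0.078]
contact_force: [0.3, -0.6, -1.1]
grip_width: 0.0147
```

```bash
python3 st.py
```

```text
t 12.15 tcp [ 0.5064 -0.0238  0.0743] along/lat mm to axis -73.5 0.29 toolz [ 0.9757 -0.219  -0.    ] F [ 0.34 -0.58 -1.12] F along/lat 0.46 -0.5 tq [-0.006  0.017  0.036] w 0.0147
```

Under the head without contact. The bumps should touch in about 3 mm.

>>> jog_arm --dr '[[0, 0, 0], [0, 0, 0], [0, 0, 0], [0, 0, 0], [0, 0, 0]]' --dp '[[0.098, -0.022, 0], [0.098, -0.022, 0], [0.098, -0.022, 0], [0, 0, 0], [0, 0, 0]]' --jaw '[1, 1, 1, 1, 1]'

```text
time_s: 12.57
tool_pos: [0.5086, -0.0243, 0.0738]
ee_rot: [0.702, 0.078, 0.703, -0.078]
contact_force: [-3.3, -0.0, -1.5]
grip_width: 0.0147
```

>>> jog_arm --dr '[[0, 0, 0], [0, 0, 0], [0, 0, 0], [0, 0, 0]]' --dp '[[0.098, -0.022, 0], [0.098, -0.022, 0], [0, 0, 0], [0, 0, 0]]' --jaw '[1, 1, 1, 1]'

```text
time_s: 12.9
tool_pos: [0.5108, -0.0248, 0.074]
ee_rot: [0.702, 0.078, 0.703, -0.078]
contact_force: [-4.4, 0.2, -2.5]
grip_width: 0.0146
```

```bash
python3 st.py
```

```text
t 12.9 tcp [ 0.5108 -0.0248  0.074 ] along/lat mm to axis -68.96 0.34 toolz [ 0.9757 -0.2189 -0.0011] F [-4.41  0.17 -2.45] F along/lat -4.34 -0.8 tq [ 0.148  0.794 -0.064] w 0.0146
```

>>> jog_arm --dr '[[0, 0, 0], [0, 0, 0], [0, 0, 0], [0, 0, 0]]' --dp '[[0.098, -0.022, 0], [0.098, -0.022, 0], [0, 0, 0], [0, 0, 0]]' --jaw '[1, 1, 1, 1]'

```text
time_s: 13.23
tool_pos: [0.5137, -0.0255, 0.0744]
ee_rot: [0.703, 0.078, 0.702, -0.078]
contact_force: [-1.9, 0.9, -2.7]
grip_width: 0.0149
```

>>> jog_arm --dr '[[0, 0, 0], [0, 0, 0], [0, 0, 0], [0, 0, 0]]' --dp '[[0.098, -0.022, 0], [0.098, -0.022, 0], [0, 0, 0], [0, 0, 0]]' --jaw '[1, 1, 1, 1]'

```text
time_s: 13.57
tool_pos: [0.5161, -0.0261, 0.0747]
ee_rot: [0.704, 0.078, 0.702, -0.078]
contact_force: [0.2, 0.0, -2.8]
grip_width: 0.0148
```

```bash
python3 st.py
```

```text
t 13.57 tcp [ 0.5161 -0.0261  0.0747] along/lat mm to axis -63.56 0.25 toolz [ 0.9757 -0.2191  0.0022] F [ 0.21  0.04 -2.78] F along/lat 0.2 0.09 tq [0.043 0.12  0.017] w 0.0148
```

>>> jog_arm --dr '[[0, 0, 0], [0, 0, 0], [0, 0, 0], [0, 0, 0]]' --dp '[[0.098, -0.022, 0], [0.098, -0.022, 0], [0, 0, 0], [0, 0, 0]]' --jaw '[1, 1, 1, 1]'

```text
time_s: 13.9
tool_pos: [0.518, -0.0265, 0.0746]
ee_rot: [0.703, 0.078, 0.702, -0.078]
contact_force: [1.0, -0.2, -1.8]
grip_width: 0.0146
```

>>> jog_arm --dr '[[0, 0, 0], [0, 0, 0], [0, 0, 0], [0, 0, 0]]' --dp '[[0.098, -0.022, 0], [0.098, -0.022, 0], [0, 0, 0], [0, 0, 0]]' --jaw '[1, 1, 1, 1]'

```text
time_s: 14.23
tool_pos: [0.5197, -0.0268, 0.0745]
ee_rot: [0.703, 0.078, 0.702, -0.078]
contact_force: [1.3, 0.3, -2.0]
grip_width: 0.0146
```

```bash
python3 st.py
```

```text
t 14.23 tcp [ 0.5197 -0.0268  0.0745] along/lat mm to axis -59.87 0.26 toolz [ 0.9757 -0.219   0.0014] F [ 1.34  0.27 -2.02] F along/lat 1.25 0.56 tq [ 0.044 -0.251  0.047] w 0.0146
```

>>> jog_arm --dr '[[0, 0, 0], [0, 0, 0], [0, 0, 0], [0, 0, 0], [0, 0, 0], [0, 0, 0]]' --dp '[[0.098, -0.022, 0], [0.098, -0.022, 0], [0.098, -0.022, 0], [0.098, -0.022, 0], [0, 0, 0], [0, 0, 0]]' --jaw '[1, 1, 1, 1, 1, 1]'

```text
time_s: 14.73
tool_pos: [0.5233, -0.0276, 0.0744]
ee_rot: [0.703, 0.078, 0.703, -0.078]
contact_force: [1.4, 0.1, -0.9]
grip_width: 0.0144
```

>>> jog_arm --dr '[[0, 0, 0], [0, 0, 0], [0, 0, 0], [0, 0, 0]]' --dp '[[0.098, -0.022, 0], [0.098, -0.022, 0], [0, 0, 0], [0, 0, 0]]' --jaw '[1, 1, 1, 1]'

```text
time_s: 15.07
tool_pos: [0.5248, -0.028, 0.0742]
ee_rot: [0.703, 0.078, 0.703, -0.078]
contact_force: [-0.2, 0.0, -0.1]
grip_width: 0.0141
```

```bash
python3 st.py
```

```text
t 15.07 tcp [ 0.5248 -0.028   0.0742] along/lat mm to axis -54.68 0.22 toolz [ 9.757e-01 -2.190e-01 -6.000e-04] F [-0.18  0.04 -0.11] F along/lat -0.19 -0.0 tq [ 0.026  0.006 -0.027] w 0.0141
```

>>> jog_arm --dr '[[0, 0, 0], [0, 0, 0], [0, 0, 0]]' --dp '[[0.098, -0.022, 0], [0, 0, 0], [0, 0, 0]]' --jaw '[1, 1, 1]'

```text
time_s: 15.32
tool_pos: [0.5259, -0.0283, 0.0743]
ee_rot: [0.703, 0.078, 0.703, -0.078]
contact_force: [0.6, 0.2, -0.7]
grip_width: 0.0147
```

>>> jog_arm --dr '[[0, 0, 0], [0, 0, 0], [0, 0, 0]]' --dp '[[0.098, -0.022, 0], [0, 0, 0], [0, 0, 0]]' --jaw '[1, 1, 1]'

```text
time_s: 15.57
tool_pos: [0.527, -0.0285, 0.0743]
ee_rot: [0.703, 0.078, 0.703, -0.078]
contact_force: [-0.5, -0.0, -1.1]
grip_width: 0.0146
```

```bash
python3 st.py
```

```text
t 15.57 tcp [ 0.527  -0.0285  0.0743] along/lat mm to axis -52.38 0.25 toolz [ 9.757e-01 -2.190e-01  1.000e-04] F [-0.53 -0.01 -1.09] F along/lat -0.52 -0.13 tq [-0.035  0.021 -0.029] w 0.0146
```

>>> jog_arm --dr '[[0, 0, 0], [0, 0, 0], [0, 0, 0]]' --dp '[[0.098, -0.022, 0], [0, 0, 0], [0, 0, 0]]' --jaw '[1, 1, 1]'

```text
time_s: 15.82
tool_pos: [0.5276, -0.0286, 0.0741]
ee_rot: [0.702, 0.078, 0.703, -0.078]
contact_force: [-1.6, 0.1, 0.1]
grip_width: 0.0151
```

>>> jog_arm --dr '[[0, 0, 0], [0, 0, 0], [0, 0, 0]]' --dp '[[0.05, -0.011, 0], [0, 0, 0], [0, 0, 0]]' --jaw '[1, 1, 1]'

```text
time_s: 16.07
tool_pos: [0.5277, -0.0286, 0.0739]
ee_rot: [0.702, 0.078, 0.703, -0.078]
contact_force: [-4.1, 1.2, -0.2]
grip_width: 0.0146
```

```bash
python3 st.py
```

```text
t 16.07 tcp [ 0.5277 -0.0286  0.0739] along/lat mm to axis -51.73 0.3 toolz [ 0.9757 -0.2189 -0.0019] F [-4.06  1.18 -0.16] F along/lat -4.22 0.26 tq [0.147 0.66  0.029] w 0.0146
```

Neck contact was felt at a TCP about 52 mm short of the axis (origin +1.5 mm). The snap was felt earlier: resistance of about 4 N, then a forward pull. I back off 1.5 mm, lower almost to the shoulder, and release.

>>> jog_arm --dr '[[0, 0, 0], [0, 0, 0], [0, 0, 0], [0, 0, 0], [0, 0, 0], [0, 0, 0]]' --dp '[[-0.146, 0.033, 0], [0, 0, -0.06], [0, 0, -0.06], [0, 0, -0.06], [0, 0, 0], [0, 0, 0]]' --jaw '[1, 1, 1, 1, 1, 1]'

```text
time_s: 16.57
tool_pos: [0.5273, -0.0286, 0.0726]
ee_rot: [0.703, 0.078, 0.703, -0.078]
contact_force: [0.1, 0.3, -1.6]
grip_width: 0.0146
```

```bash
python3 st.py
```

```text
t 16.57 tcp [ 0.5273 -0.0286  0.0726] along/lat mm to axis -52.09 0.24 toolz [ 9.757e-01 -2.190e-01  8.000e-04] F [ 0.13  0.29 -1.65] F along/lat 0.06 0.32 tq [ 0.002 -0.016 -0.023] w 0.0146
```

>>> jog_arm --dr '[[0, 0, 0], [0, 0, 0], [0, 0, 0], [0, 0, 0], [0, 0, 0], [0, 0, 0], [0, 0, 0], [0, 0, 0]]' --dp '[[0, 0, 0], [0, 0, 0], [0, 0, 0], [0, 0, 0], [0, 0, 0], [0, 0, 0], [0, 0, 0], [0, 0, 0]]' --jaw '[1.6, 1.8, 2.2, 2.6, 3, 3.4, 3.4, 3.4]' --force 20

```text
time_s: 17.23
tool_pos: [0.527, -0.0285, 0.0725]
ee_rot: [0.703, 0.078, 0.703, -0.078]
contact_force: [0.1, -0.3, 0.4]
grip_width: 0.0339
```

>>> jog_arm --dr '[[0, 0, 0], [0, 0, 0], [0, 0, 0], [0, 0, 0], [0, 0, 0], [0, 0, 0], [0, 0, 0], [0, 0, 0], [0, 0, 0], [0, 0, 0], [0, 0, 0], [0, 0, 0]]' --dp '[[0, 0, 0.5], [0, 0, 1], [0, 0, 1.5], [0, 0, 2], [0, 0, 2], [0, 0, 2], [-2, 0, 2], [-3, 0, 1], [-3, 0, 1], [-3, 0, 0], [-2, 0, 0], [0, 0, 0]]' --jaw '[3.4, 3.4, 3.4, 3.4, 3.4, 3.4, 3.4, 3.4, 3.4, 3.4, 3.4, 3.4]'

```text
time_s: 18.23
tool_pos: [0.3945, -0.0281, 0.2031]
ee_rot: [0.703, 0.078, 0.703, -0.078]
contact_force: [-0.2, -0.2, -0.5]
grip_width: 0.0338
```

```bash
python3 st.py; python3 - <<'E'
from plant import grab_frame
from h import *
F={n:grab_frame(n) for n in("wrist","top","scene")}
for n in F: np.savez(f"/tmp/{n}5.npz",**F[n])
ax=np.array([.45199,-.01199])+.1292*np.array([.9759,-.218]);d=np.array([.9759,-.218]);n_=np.array([.218,.9759])
for nm,f in F.items():
    z=f["range_z"];v,u=np.nonzero(mask(f,5,22,110,50)&(z>0));K=f["intrinsics"];Z=z[v,u]
    P=(np.c_[(u-K[0,2])/K[0,0]*Z,(v-K[1,2])/K[1,1]*Z,Z]-f["t"])@f["R"];L=np.c_[(P[:,:2]-ax)@d,(P[:,:2]-ax)@n_]*1e3
    k=(P[:,2]>.05)&(P[:,2]<.085)&(np.hypot(*L.T)<90);print(nm,k.sum(),L[k].min(0) if k.any() else 0,L[k].max(0) if k.any() else 0,[(a,np.median(P[k&(L[:,0]>=a)&(L[:,0]<a+20),2]).round(4)) for a in range(-70,40,20) if (k&(L[:,0]>=a)&(L[:,0]<a+20)).sum()>3])
t=F["top"]["frame"][140:245,230:350];c=F["scene"]["frame"][190:310,210:350]
o=np.zeros((350,800,3),np.uint8);o[:,:400]=cv2.resize(t,(400,350));o[:,400:]=cv2.resize(c,(400,350))
cv2.imwrite("pics/m5.png",o[:,:,::-1])
for nm in("top","scene"):
    A=dict(np.load(f"/tmp/{nm}.npz"))["frame"].astype(int);B=F[nm]["frame"].astype(int);print(nm,[(b[0].round(),b[1][4]) for b in blobs(abs(A-B).max(2)>40,30)])
E
```

```text
t 18.23 tcp [ 0.3945 -0.0281  0.2031] along/lat mm to axis -181.76 -28.27 toolz [ 9.756e-01 -2.194e-01  3.000e-04] F [-0.22 -0.24 -0.51] F along/lat -0.16 -0.28 tq [-0.046  0.034  0.025] w 0.0338
wrist 929 [-63.3036254  -46.61152134] [32.47207199 24.08854287] [(-70, np.float64(0.0654)), (-50, np.float64(0.0656)), (-30, np.float64(0.0657)), (-10, np.float64(0.0656)), (10, np.float64(0.0655)), (30, np.float64(0.0654))]
top 272 [-62.67676912 -24.39755256] [30.31837478 23.00461893] [(-70, np.float64(0.067)), (-50, np.float64(0.0673)), (-30, np.float64(0.0673)), (-10, np.float64(0.0787)), (10, np.float64(0.0677))]
scene 248 [-62.95665153 -23.73827316] [30.51372872 24.99689209] [(-70, np.float64(0.0654)), (-50, np.float64(0.0654)), (-30, np.float64(0.0658)), (-10, np.float64(0.0652)), (10, np.float64(0.0655))]
top [(array([282., 200.]), np.int32(210)), (array([364., 231.]), np.int32(355)), (array([279., 215.]), np.int32(56)), (array([261., 323.]), np.int32(3449)), (array([319., 295.]), np.int32(151)), (array([ 75., 386.]), np.int32(2884)), (array([175., 391.]), np.int32(1987)), (array([213., 375.]), np.int32(30)), (array([253., 374.]), np.int32(90)), (array([229., 390.]), np.int32(37)), (array([  8., 396.]), np.int32(168)), (array([260., 391.]), np.int32(46)), (array([254., 405.]), np.int32(877)), (array([294., 406.]), np.int32(144)), (array([140., 413.]), np.int32(485)), (array([  3., 412.]), np.int32(48))]
scene [(array([371.,  12.]), np.int32(851)), (array([272.,  22.]), np.int32(540)), (array([153.,  37.]), np.int32(357)), (array([178.,  30.]), np.int32(78)), (array([193.,  44.]), np.int32(38)), (array([237., 145.]), np.int32(5177)), (array([214.,  92.]), np.int32(57)), (array([317., 102.]), np.int32(1185)), (array([170., 139.]), np.int32(216)), (array([275., 218.]), np.int32(133)), (array([278., 240.]), np.int32(111)), (array([295., 245.]), np.int32(52)), (array([177., 274.]), np.int32(602))]
```

View pics/m5.png

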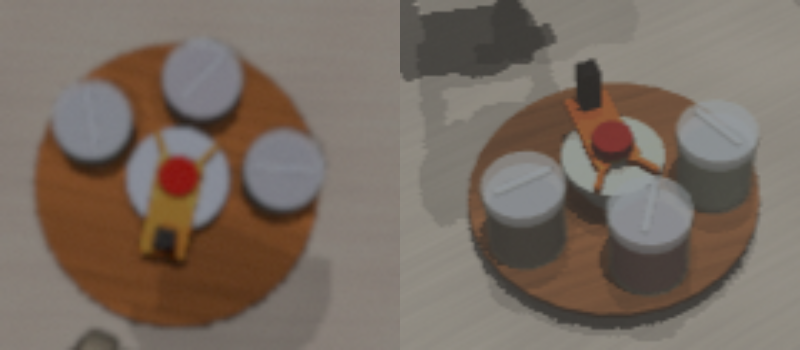

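The picture shows the clip under the red head (178,178 in the left panel), its plate and block on the free side at (165,240) and its jaw tips past the neck. The jars have not moved and the gripper is clear. The back edge measures −63 mm from the axis, so the clip is home, and it lies level. I am handing in.

```bash
python3 -c "
from plant import job_done;print(job_done())"
```

```text
the job is handed in; nothing more can be done
None
```

The small orange clip is snapped fully home in the groove under the red head, released, and the arm has moved clear. I handed the job in at about 18 s of robot time.

- **Groove height:** I felt for the shoulder with the jaw tips at about 6.5 N. Its top is about 60.8 mm above the table. I then raised the clip 2 mm and pushed it in level.
- **Snap:** The push read about 4.3 N as the bumps spread over the neck, then turned into a slight forward pull. I touched the neck at about 4 N to confirm it was home, backed off and let go. I read forces only at the end of each move. The highest was about 6.5 N, against the 18 N limit.
- **Last checks:** In all three cameras the clip's back edge is about 63 mm from the spindle axis, which puts its origin within about 1 mm of the axis. The clip's top is level to about 0.5 mm. No change showed at the jars or the cup between the first and last pictures.
- **Disagreements:**
  - The top camera read heights about 1.5–2 mm higher than the other two, which is about its calibration error. One of its readings was off because the red head was mixed in.
  - Touching the neck put the clip's origin about 2 mm ahead of my first camera estimate of how it sat in the gripper. I used the value found by touch.

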